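# Fill the teaching rack: king, left gold, right gold, then the bar

### The job

Fill the shogi teaching rack in the order of its brass studs: slide the big king piece into the middle well first (one stud), then a gold general into the well on your left as the robot faces it (two studs), and last the other gold into the right well (three studs). Slide the pieces along the rack tip first, without lifting them, until each drops flat into its well; once all three are in, fold the brass retaining bar fully down over them so that the rack can be hung up. Leave the tea caddy, the bell, the piece box and the ash dish undisturbed.

Things in the scene. Friction and masses are not known exactly. Their poses are not given: they have to be found in the camera images.
- rack: fixed flat wooden rack, 340 (x) by 380 mm (y). Origin under its centre, x away from the robot, y left, z up. From x -170 to 57 mm it is a smooth level field 16 mm high, where the pieces start. Beyond the field's edge (x 57 mm) are three open wells, their floors 4 mm lower (12 mm high), between dark rails 30 mm high; one, two and three brass studs behind them mark the middle, left and right well
- well_king (a point): centre of the king's place on the floor of the middle well (rack x 103.5, y 0, 12 mm high), axes as the rack. The well is 88 mm wide, 93 mm long. Rails beside the wells run out over the field to x 28 mm as noses, so each mouth flares 10 mm wider on either side. Fully home, the tip is at the well's end and the base 3 mm past the field's edge, where the piece drops flat
- well_left (a point): centre of a gold's place on the floor of the left (+y) well (rack x 98.5, y +120, 12 mm high), axes as the rack. The well is 80 mm wide, 83 mm long. Fully home, the base is 3 mm past the field's edge. A piece that goes in skewed can jam when one corner drops first
- well_right (a point): the same for the right (-y) well (rack x 98.5, y -120, 12 mm high), 80 mm wide, 83 mm long
- king: the king, the largest piece: boxwood shogi piece, blank, lying flat: a five-sided wedge, 90 mm from straight base to tip, 78 mm wide at the base, 58 mm at the shoulders 66 mm from the base, 22 mm thick at the base, 12 mm at the tip, 95 g. Origin under its middle, 45 mm from the base; x to the tip, z up. Starts loose on the field before the middle well, tip within 0.3 rad of rack x
- king_tip (a point): the king's tip, on its underside, 45 mm from the origin
- gold_a: one of two like gold generals: boxwood shogi piece, blank, lying flat: a five-sided wedge, 80 mm from straight base to tip, 70 mm wide at the base, 52 mm at the shoulders 59 mm from the base, 20 mm thick at the base, 11 mm at the tip, 70 g. Origin under its middle, 40 mm from the base; x to the tip, z up. Starts loose on the field before the left or right well, tip within 0.3 rad of rack x
- gold_a_tip (a point): the tip of gold_a, on its underside, 40 mm from the origin
- gold_b: the other gold general, the same as gold_a, before the other outer well
- gold_b_tip (a point): the tip of gold_b, on its underside, 40 mm from the origin
- bar (a joint): angle of the brass retaining bar (rad): 0 = folded down flat over the wells at its stop, growing as the crossbar rises, up and away from the robot. Starts raised 0.95 to 1.3 and stays where it is left (stiff hinge: 1 to 2 N at the crossbar moves it). Hinge axis: parallel to the rack's y at rack x 160 mm, 36 mm high
- bar_mid (a point): middle of the bar's crossbar, a brass rod 8 mm thick and 356 mm long along the rack's y, 60 mm from the hinge axis: folded down it lies over the wells at rack x = 100 mm, 36 mm high
- caddy: black lacquer tea caddy, 69 mm wide, 72 mm high, on the tatami to the left of the rack; to be left alone. Origin under its centre
- ash_dish: glazed ash dish, 116 mm wide, 34 mm high, on the tatami to the left of the rack; to be left alone. Origin under its centre
- bell: brass hand bell, 64 mm wide, 98 mm high, on the kaya board (364 by 333 mm, 127 mm high) to the right of the rack; to be left alone. Origin under its centre
- piece_box: lidded mulberry piece box, 85 x 131 x 69 mm, on the kaya board; to be left alone. Origin under its centre
Not all that is in view belongs to the job. Leave any orange or turquoise look-alike of the king alone.

How it is judged:
On the way, in this order (a step that is already met when the one before it is completed fails the run):
1. the king lies flat in the middle well (z of king in the frame of well_king below 0.0025 m and angle between king's own z axis and vertical below 0.03 rad and x of king_tip in the frame of well_king above 0.02 m and x of king in the frame of well_king between -0.005 and 0.005 m and y of king in the frame of well_king between -0.008 and 0.008 m), for 0.1 s.
2. a gold general lies flat in the left well (((z of gold_a in the frame of well_left below 0.0025 m and angle between gold_a's own z axis and vertical below 0.03 rad and x of gold_a_tip in the frame of well_left above 0.02 m and x of gold_a in the frame of well_left between -0.005 and 0.005 m and y of gold_a in the frame of well_left between -0.008 and 0.008 m) or (z of gold_b in the frame of well_left below 0.0025 m and angle between gold_b's own z axis and vertical below 0.03 rad and x of gold_b_tip in the frame of well_left above 0.02 m and x of gold_b in the frame of well_left between -0.005 and 0.005 m and y of gold_b in the frame of well_left between -0.008 and 0.008 m))), for 0.1 s.
3. the other gold general lies flat in the right well (((z of gold_a in the frame of well_right below 0.0025 m and angle between gold_a's own z axis and vertical below 0.03 rad and x of gold_a_tip in the frame of well_right above 0.02 m and x of gold_a in the frame of well_right between -0.005 and 0.005 m and y of gold_a in the frame of well_right between -0.008 and 0.008 m) or (z of gold_b in the frame of well_right below 0.0025 m and angle between gold_b's own z axis and vertical below 0.03 rad and x of gold_b_tip in the frame of well_right above 0.02 m and x of gold_b in the frame of well_right between -0.005 and 0.005 m and y of gold_b in the frame of well_right between -0.008 and 0.008 m))), for 0.1 s.
4. the bar is folded fully down (value of joint bar below 0.08 rad), for 0.1 s.
At the end, for the whole second after the job is handed in: The king lies flat and at rest in the middle well and one gold general in each outer well, tips to the back: each within 5 mm along and 8 mm across its place, its underside less than 2.5 mm above the well's floor and level within 0.03 rad. The bar is folded down to less than 0.08 rad (all of step 1 and ((z of gold_a in the frame of well_left below 0.0025 m and angle between gold_a's own z axis and vertical below 0.03 rad and x of gold_a_tip in the frame of well_left above 0.02 m and x of gold_a in the frame of well_left between -0.005 and 0.005 m and y of gold_a in the frame of well_left between -0.008 and 0.008 m) or (z of gold_b in the frame of well_left below 0.0025 m and angle between gold_b's own z axis and vertical below 0.03 rad and x of gold_b_tip in the frame of well_left above 0.02 m and x of gold_b in the frame of well_left between -0.005 and 0.005 m and y of gold_b in the frame of well_left between -0.008 and 0.008 m)) and ((z of gold_a in the frame of well_right below 0.0025 m and angle between gold_a's own z axis and vertical below 0.03 rad and x of gold_a_tip in the frame of well_right above 0.02 m and x of gold_a in the frame of well_right between -0.005 and 0.005 m and y of gold_a in the frame of well_right between -0.008 and 0.008 m) or (z of gold_b in the frame of well_right below 0.0025 m and angle between gold_b's own z axis and vertical below 0.03 rad and x of gold_b_tip in the frame of well_right above 0.02 m and x of gold_b in the frame of well_right between -0.005 and 0.005 m and y of gold_b in the frame of well_right between -0.008 and 0.008 m)) and value of joint bar below 0.08 rad and linear speed of each of king, gold_a, gold_b below 0.01 m/s); the robot touches nothing.
It fails at once if a piece lifted more than 12 mm off the field (z of any of king, gold_a, gold_b in the frame of rack above 0.028 m).
It fails at once if the tea caddy pushed more than 25 mm or tipped (distance of caddy from where it was at the start of the episode above 0.025 m or angle between caddy's own z axis and vertical above 0.35 rad).
It fails at once if the ash dish pushed more than 25 mm or tipped (distance of ash_dish from where it was at the start of the episode above 0.025 m or angle between ash_dish's own z axis and vertical above 0.35 rad).
It fails at once if the bell pushed more than 25 mm or tipped (distance of bell from where it was at the start of the episode above 0.025 m or angle between bell's own z axis and vertical above 0.35 rad).
It fails at once if the piece box pushed more than 25 mm or tipped (distance of piece_box from where it was at the start of the episode above 0.025 m or angle between piece_box's own z axis and vertical above 0.35 rad).
It also fails if it takes over 72 s, if anything falls off the work surface, if the arm or the gripper's body presses on something with over 40 N, if the wrist force passes 120 N, or if a joint passes its speed limit or range.

### The arm

A 7-joint arm with a two-finger parallel gripper is mounted at the origin on the work surface. World frame = base frame: x ahead of the robot, y to its left, z up, the work surface at z = 0. Lengths are in m, angles in rad, forces in N, time in s.
With the tool pointing down it reaches from about 0.425 to 0.925 m from the base axis. Payload 6.8 kg.
Tool frame: the origin (TCP) lies midway between the tips of the shut fingers; the grasp point (between the pads) lies 19 mm behind it (bot.hold_point_z is the distance from the TCP to the grasp point, in m); z points along the fingers, y is the line along which they close (so a half turn about z gives the same grasp; the last joint's range is limited). The gripper opens to 85 mm and grips with 20 to 120 N. Pads are 22 mm wide; open, the fingers measure 114 mm over their backs; the gripper's body (76 mm by 85 mm) begins 54 mm behind the grasp point. The pads swing forward as they close: fully open they stand 13 mm farther back than shut.
Start: joints at [1.149, 0.477, 0.022, 1.555, -0.011, 1.109, -0.083], TCP at [0.208, -0.642, 0.231] pointing down, gripper open.
Joint ranges: [-2.96, 2.96], [-0.34, 2.1], [-1.41, 1.46], [0.24, 2.44], [-1.37, 4.51], [0.17, 1.92], [-2.96, 2.96]. Speed limits (rad/s): [2.39, 2.39, 3.14, 3.14, 3.14, 3.14, 3.14].

### API

Orientations are given as a unit quaternion [w, x, y, z].
In Python, from station import bot gives the robot as it stands. The module is installed in compiled form; this text tells all that it offers.
- The arm moves only by the tool step_arm, never from a script. Its argument "increments" is a list that holds one entry, the list of rows, each a list of 7 numbers: the opening, from -1 (shut) to 1 (fully open), then the shift along the tool's x, y, z in mm, then the turn, a rotation vector about the tool's x, y, z in degrees. In form: [[[grip, x, y, z, ax, ay, az], ...]]. A call has 1 to 10 rows; each row is the pose to reach, as a shift and turn from the pose commanded when the call began, along the tool's axes at that moment; what a row does not reach only later rows make up. A row lasts 1/12 s, in which the tool goes at most 41.7 mm and 7.16 degrees, less where a joint would pass 70% of its speed; a pose out of reach is approached as far as the arm can. A call with a gripper value outside its range is refused whole. The fingers move at their own pace and stop on an object; "force" is the grip in N (left out, the last holds). Time passes only in rows, so rows that repeat a pose let the fingers close. It gives the time, the measured TCP pose, the force, the opening and the grip force at its end, in the units of the state.
- bot.get_obs(): the state, without advancing time (a new reading comes with each control period).
- bot.read_camera(name): name is "scene" or "top"; returns a dict with "image" (384x512x3 uint8, red, green, blue), "camera_matrix" (3x3 intrinsics, pixels), "R" (3x3) and "t" (3): a world point X has camera coordinates R X + t. Camera axes: x right, y down, z forward; pixel columns grow to the right and rows downward; lengths in m; the calibration is good to about 2 mm. A picture is of the moment at which its call begins. There is no depth.
- bot.hand_in(): hands the job in; it is judged then, once.
The state is a dict: "t": time; "q": joint angles; "joint_vel": joint speeds; "joint_torque": joint torques, N m; "eef_pos": TCP position; "tool_rot": TCP orientation; "contact_force": force on the tool from outside, world axes, zero at the start; "torque": the same for the moment, N m; "gripper_width": opening from 0.0 (shut) to 1.0 (fully open); "grasp_force": force on a finger pad.
Only numpy, scipy, OpenCV 4.12 (cv2) and the standard library are available. Lean on these libraries where they do the work, as an engineer would, in place of code of your own. Each camera call takes 0.05 s, during which the arm holds its last target. There are 200 camera calls.

## Working session

There is one attempt and no reset: what is moved stays moved. The work goes in short steps, Python scripts to look and compute and a tool call to move; the robot and the scene stay as the last step left them, time stands still between calls to the robot, and variables do not carry over. Pictures are saved under pics/ and viewed, at most 10 in all, crops included, and the job is handed in when it is done.

Besides the shell and the picture viewer there is one more tool, called as name(argument=value, ...), one argument or row to a line, values as JSON. step_arm: Moves the arm, as the interface text tells. Its arguments: {"type":"object","properties":{"increments":{"type":"array"},"force":{"type":"number"}},"required":["increments"]}

```bash
mkdir -p pics; python3 - <<'E'
from station import bot
import cv2, numpy as np
ims=[]
for n in("scene","top"):
    c=bot.read_camera(n); cv2.imwrite(f"pics/{n}0.png",cv2.resize(c["image"][:,:,::-1],(800,600),interpolation=cv2.INTER_CUBIC))
    np.savez(n+"0.npz",**c)
    print(n,c["camera_matrix"].round(1).tolist(),(-c["R"].T@c["t"]).round(3),c["R"].round(3).tolist())
o=bot.get_obs();print(o["eef_pos"],o["tool_rot"],o["t"],o["contact_force"])
E
```

```text
scene [[436.9, 0.0, 253.5], [0.0, 436.9, 191.6], [0.0, 0.0, 1.0]] [1.504 0.113 1.047] [[-0.079, 0.997, -0.01], [0.683, 0.047, -0.729], [-0.726, -0.065, -0.684]]
top [[435.8, 0.0, 258.5], [0.0, 435.8, 197.1], [0.0, 0.0, 1.0]] [ 0.223 -0.008  1.652] [[0.002, -1.0, 0.003], [-0.985, -0.003, -0.17], [0.17, -0.002, -0.985]]
[ 0.20819113 -0.64153602  0.23043211] [-7.94796210e-04  9.87716572e-01  1.56253996e-01 -1.75187937e-04] 0.1 [-0.06790374  0.136853    1.20764786]
```

View pics/scene0.png

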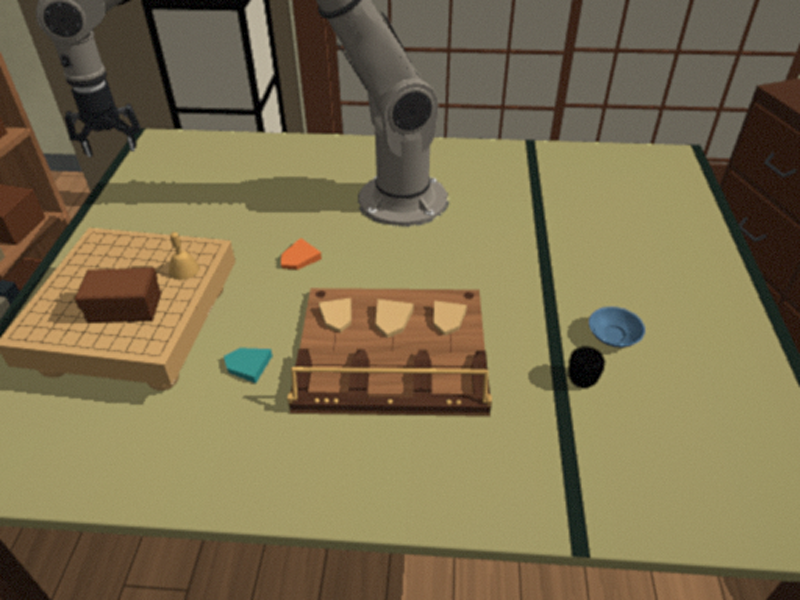

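View pics/top0.png

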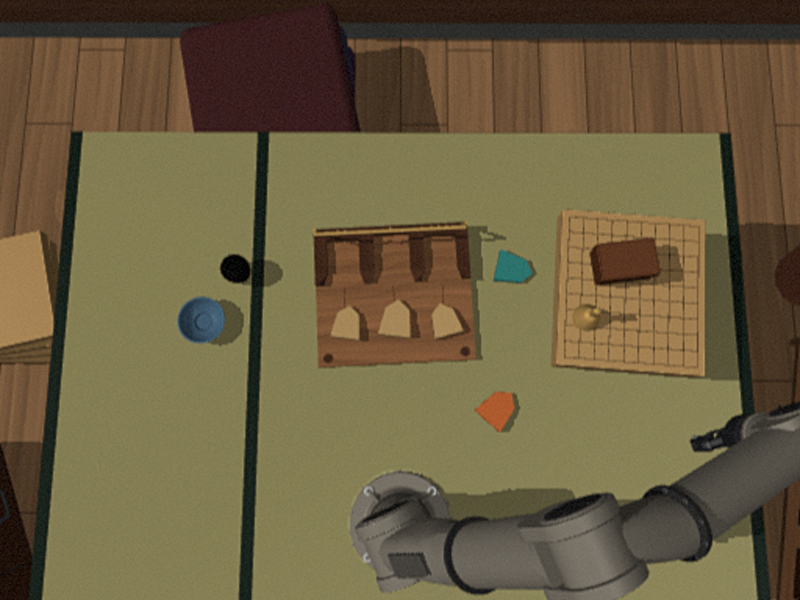

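Candidates for the king (top view, 800x600 pixels): pale middle piece (398,318), pale golds (347,322) and (447,321), orange look-alike (498,411), turquoise look-alike (514,267). I choose the pale middle one, the largest, which lies before the single-stud well. Next I check it in a close crop and measure.

```bash
cat > h.py <<'E'
import cv2, numpy as np
def cam(n,live=True,tag="0"):
    if live:
        from station import bot
        return bot.read_camera(n)
    return dict(np.load(n+tag+".npz"))
def ray(c,uv,z):
    uv=np.atleast_2d(np.float64(uv)); K,R,t=c["camera_matrix"],c["R"],c["t"]
    d=np.c_[uv,np.ones(len(uv))]@np.linalg.inv(K).T@R
    o=-R.T@t
    return o+d*((z-o[2])/d[:,2])[:,None]
def proj(c,X):
    p=np.atleast_2d(X)@c["R"].T+c["t"]; p=p@c["camera_matrix"].T; return p[:,:2]/p[:,2:]
def pieces(c):
    hsv=cv2.cvtColor(c["image"],cv2.COLOR_RGB2HSV)
    return hsv
E
python3 - <<'E'
from h import *
t=cam("top",0);s=cam("scene",0)
a=cv2.resize(t["image"][135:240,195:310],None,fx=5,fy=5,interpolation=cv2.INTER_CUBIC)
b=cv2.resize(s["image"][180:268,180:320],None,fx=5.5,fy=5.5,interpolation=cv2.INTER_CUBIC)
cv2.imwrite("pics/c1.png",a[:,:,::-1]);cv2.imwrite("pics/c2.png",b[:,:,::-1])
for c,n in((t,"t"),(s,"s")):
    im=c["image"]; h=cv2.cvtColor(im,cv2.COLOR_RGB2HSV)
    for u,v in ([(254,203),(222,206),(286,205),(254,220),(205,200)] if n=="t" else [(252,203),(215,203),(288,203),(252,192),(180,210)]): print(n,u,v,im[v,u],h[v,u])
E
```

```text
t 254 203 [164 133  86] [ 18 121 164]
t 222 206 [168 137  91] [ 18 117 168]
t 286 205 [170 140  91] [ 19 119 170]
t 254 220 [124  86  54] [ 14 144 124]
t 205 200 [125  84  54] [ 13 145 125]
s 252 203 [211 173 115] [ 18 116 211]
s 215 203 [218 177 120] [ 17 115 218]
s 288 203 [208 169 112] [ 18 118 208]
s 252 192 [167 123  81] [ 15 131 167]
s 180 210 [164 156 105] [ 26  92 164]
```

View pics/c1.png

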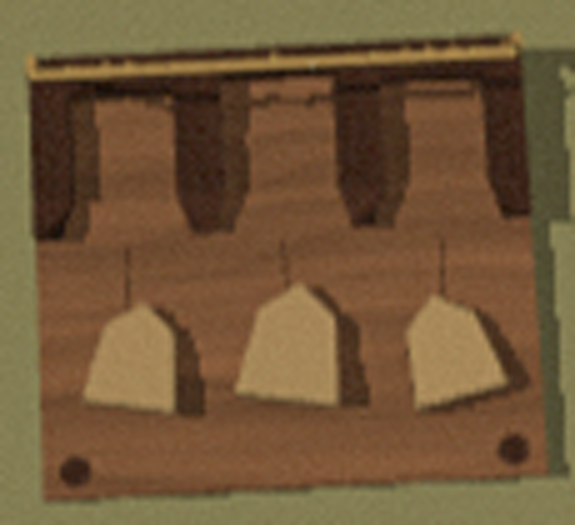

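View pics/c2.png

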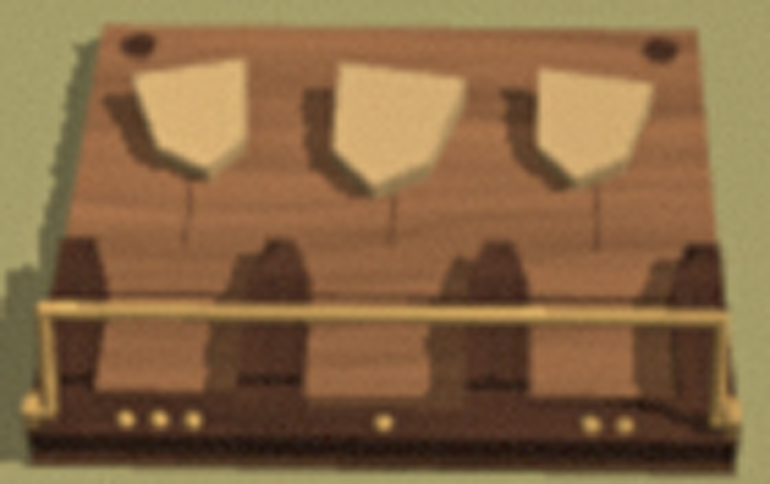

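The crop confirms it: in top crop 1 the pale king is in the middle (295,345), with golds at (135,360) and (450,355). One stud (383,422 in crop 2) is behind the middle well, two on the robot's left (591/625,424) and three on its right. The bar is raised.

```bash
cat >> h.py <<'E'
U=6
def up(c,box):
    u0,v0,u1,v1=box
    return cv2.resize(c["image"][v0:v1,u0:u1],None,fx=U,fy=U,interpolation=cv2.INTER_CUBIC),np.array([u0,v0])
def tofull(p,o): return (np.float64(p)+.5)/U-.5+o
def rigid(M,P):
    mc,pc=M.mean(0),P.mean(0); A=M-mc;B=P-pc
    th=np.arctan2((A[:,0]*B[:,1]-A[:,1]*B[:,0]).sum(),(A*B).sum())
    R=np.array([[np.cos(th),-np.sin(th)],[np.sin(th),np.cos(th)]])
    t=pc-R@mc; return t,th,np.linalg.norm(M@R.T+t-P,axis=1)
def model(k):
    L,w,s,sx,h0,h1=(90,78,58,66,22,12) if k else (80,70,52,59,20,11)
    x=np.array([0,0,sx,sx,L]);y=np.array([-w/2,w/2,s/2,-s/2,0])  # R base, L base, L sh, R sh, tip
    return np.c_[x-L/2,y]/1e3,(h0+(h1-h0)*x/L)/1e3
def poly5(cnt):
    for e in np.arange(2,25,.5):
        p=cv2.approxPolyDP(cnt,e,True)[:,0]
        if len(p)<=5: return p
def findpieces(c,box,base=.016,vt=None):
    im,o=up(c,box); h=cv2.cvtColor(im,cv2.COLOR_RGB2HSV)
    m=((h[...,0]>=15)&(h[...,0]<=22)&(h[...,2]>vt)).astype(np.uint8)
    m=cv2.morphologyEx(m,cv2.MORPH_OPEN,np.ones((9,9)))
    cs=[k for k in cv2.findContours(m,0,1)[0] if cv2.contourArea(k)>150*U*U]
    out=[]
    for k in cs:
        # extend each side: fit lines to contour pts between approx vertices, intersect
        p=poly5(k)
        if len(p)!=5: out.append(("n",len(p)));continue
        pts=k[:,0].astype(float); lines=[]
        dense=[]
        for i in range(5):
            a,b=p[i].astype(float),p[(i+1)%5].astype(float);L=np.linalg.norm(b-a);d=(b-a)/L
            s=(pts-a)@d; dist=abs((pts-a)@[-d[1],d[0]])
            q=pts[(s>.15*L)&(s<.85*L)&(dist<5)]
            lines.append(cv2.fitLine(q.astype(np.float32),cv2.DIST_HUBER,0,.01,.01).ravel())
        V=[]
        for i in range(5):
            (dx,dy,x,y),(ex,ey,X,Y)=lines[i-1],lines[i]
            s=np.linalg.solve([[dx,-ex],[dy,-ey]],[X-x,Y-y]); V.append([x+dx*s[0],y+dy*s[0]])
        V=tofull(V,o)
        W=ray(c,V,base+.016)[:,:2]
        best=None
        for kk in (0,1):
            M,hh=model(kk)
            for r in range(5):
                for ordr in (range(5),range(4,-1,-1)):
                    idx=np.roll(list(ordr),r)
                    Mi=M[[0,1,2,4,3]]; hi=hh[[0,1,2,4,3]]
                    P=np.array([ray(c,V[j],base+hi[n])[0,:2] for n,j in enumerate(idx)])
                    t,th,e=rigid(Mi,P)
                    if abs(th)<.8 and (best is None or e.mean()<best[3].mean()): best=(kk,t,th,e)
        out.append(best)
    return out
E
python3 - <<'E'
from h import *
np.set_printoptions(precision=4,suppress=True)
t=cam("top",0);s=cam("scene",0)
for c,box,vt in((t,(198,175,305,225),148),(s,(190,185,315,220),188)):
    for r in findpieces(c,box,.016,vt): print(r)
# rack edges
def line(c,box,axis,first):
    im,o=up(c,box); h=cv2.cvtColor(cv2.GaussianBlur(im,(0,0),3),cv2.COLOR_RGB2HSV)
    m=(h[...,0]<20)
    P=[]
    if axis=="row":
        for r in range(0,m.shape[0],U):
            k=np.flatnonzero(m[r]); 
            if len(k): P.append([k[0]-.5 if first else k[-1]+.5,r])
    else:
        for q in range(0,m.shape[1],U):
            k=np.flatnonzero(m[:,q])
            if len(k): P.append([q,k[0]-.5 if first else k[-1]+.5])
    return tofull(P,o)
def wl(c,uv,z,name):
    W=ray(c,uv,z)[:,:2]; d=cv2.fitLine(W.astype(np.float32),cv2.DIST_HUBER,0,.001,.001).ravel()
    r=abs((W-d[2:])@[-d[1],d[0]]); print(name,d,"res",np.median(r)); return d
tl=wl(t,line(t,(196,185,220,228),"row",True),.016,"t left")
tr=wl(t,line(t,(285,185,309,222),"row",False),.016,"t right")
tn=wl(t,line(t,(210,222,298,238),"col",False),.0,"t near")
sn=wl(s,line(s,(205,180,300,192),"col",True),.016,"s near")
sl=wl(s,line(s,(300,190,318,222),"row",False),.016,"s left(robot)")
sr=wl(s,line(s,(185,190,210,222),"row",True),.016,"s right(robot) z16")
E
```

```text
(0, array([0.4715, 0.127 ]), np.float64(-0.1369084181523699), array([0.0024, 0.0009, 0.0012, 0.0031, 0.0014]))
(0, array([ 0.4784, -0.1074]), np.float64(0.27066781570925713), array([0.0022, 0.0018, 0.0008, 0.0008, 0.0026]))
(1, array([0.4818, 0.0088]), np.float64(-0.12443671924446582), array([0.0022, 0.0015, 0.0017, 0.0024, 0.0015]))
(0, array([0.4717, 0.1289]), np.float64(-0.1221276034084483), array([0.0018, 0.0022, 0.0008, 0.0021, 0.0012]))
(1, array([0.4821, 0.0104]), np.float64(-0.11034482376633174), array([0.0016, 0.0019, 0.0013, 0.0021, 0.0008]))
(0, array([ 0.48  , -0.1058]), np.float64(0.2620592449926914), array([0.0016, 0.002 , 0.0024, 0.0014, 0.0028]))
t left [0.9985 0.0542 0.4724 0.2021] res 0.00022517044687087837
t right [ 0.9987  0.0518  0.4848 -0.1795] res 0.00027990551647932995
t near [ 0.0523 -0.9986  0.3726  0.0018] res 0.00028407269172636923
s near [ 0.0548 -0.9985  0.374  -0.0031] res 0.00038834743120218354
s left(robot) [0.9986 0.0535 0.4603 0.2027] res 0.00017556461961859055
s right(robot) z16 [ 0.9987  0.0502  0.4886 -0.1783] res 0.00017646304551327454
```

Rack: yaw 0.053, centre (0.5427, 0.0153), measured width 382 mm against 380. Both views agree to 2 mm, and the pieces fit their shapes within about 3 mm. I'll push with two half-open fingertips behind each base.

```bash
cat >> h.py <<'E'
from scipy.spatial.transform import Rotation as Ro
RC=np.array([.5427,.0153]); RY=.053
RM=np.array([[np.cos(RY),-np.sin(RY)],[np.sin(RY),np.cos(RY)]])
def r2w(p): return RC+RM@np.array(p)
def w2r(p): return RM.T@(np.array(p)-RC)
def now():
    from station import bot
    o=bot.get_obs(); w,x,y,z=o["tool_rot"]; return o,np.array(o["eef_pos"]),Ro.from_quat([x,y,z,w])
def inc(pr,z,yr,tilt=0):
    """target rack xy(m), z, yaw in rack rad, tilt deg (about tool y) -> tool increments"""
    o,p,R=now(); T=np.r_[r2w(pr),z]
    G=Ro.from_euler("z",yr+RY)*Ro.from_matrix(np.diag([1,-1,-1]))*Ro.from_euler("y",tilt,degrees=True)
    return np.r_[R.inv().apply(T-p)*1e3,(R.inv()*G).as_rotvec(degrees=True)].round(1)
def where():
    o,p,R=now(); x=R.as_matrix()[:,0]
    print("t",o["t"],"rack",(w2r(p[:2])*1e3).round(1),"z",(p[2]*1e3).round(1),"yaw",(np.arctan2(x[1],x[0])-RY).round(3),"F",np.round(o["contact_force"],1),"grip",round(o["gripper_width"],3))
E
python3 - <<'E'
from h import *
where()
print(inc(w2r([.39,-.33]),.26,-.17), inc([-.123,-.002+.010],.12,-.17))
for c in ([-.123,.008],):print(r2w(c))
E
```

```text
t 0.1 rack [-368.8 -638.2] z 230.4 yaw 0.261 F [-0.1  0.1  1.2] grip 1.001
[ 2.691e+02 -2.403e+02 -2.920e+01 -1.000e-01  0.000e+00  2.470e+01] [ 4.042e+02 -5.608e+02  1.113e+02 -1.000e-01  0.000e+00  2.470e+01]
[0.41944891 0.01677282]
```

step_arm(
  increments=[
    [[-0.1,40,-36,-15,0,0,5],[-0.1,80,-72,-29,0,0,10],[-0.1,110,-98,-29,0,0,15],[-0.1,138,-124,-29,0,0,20],[-0.1,167,-150,-29,0,0,24.7],[-0.1,196,-176,-29,0,0,24.7],[-0.1,225,-202,-29,0,0,24.7],[-0.1,253,-228,-29,0,0,24.7],[-0.1,269,-240,-29,0,0,24.7],[-0.1,282,-270,-29,0,0,24.7]],
  ],
)

```text
t: 0.93
eef_pos: [0.3958, -0.2963, 0.2603]
tool_rot: [0.0, 0.998, -0.057, 0.001]
contact_force: [0.7, -0.7, 0.2]
gripper_width: 0.449
grasp_force: 0.0
```

```bash
python3 -c "
from h import *
where();print(inc([-.123,.008],.09,-.17),now()[0]['q'])"
```

```text
t 0.9333 rack [-163.2 -303.4] z 260.3 yaw -0.168 F [ 0.7 -0.7  0.2] grip 0.449
[-1.260e+01 -3.138e+02  1.702e+02  0.000e+00 -1.000e-01  1.000e-01] [ 0.59933477  0.15299564 -0.09199516  1.93852805  0.01564062  1.04938876
 -1.18491265]
```

step_arm(
  increments=[
    [[-0.1,0,-38,10,0,0,0],[-0.1,5,-78,20,0,0,0],[-0.1,5,-117,30,0,0,0],[-0.1,0,-156,42,0,0,0],[-0.1,-3,-194,58,0,0,0],[-0.1,-6,-230,78,0,0,0],[-0.1,-9,-264,100,0,0,0],[-0.1,-12.6,-295,125,0,0,0],[-0.1,-12.6,-313.8,155,0,0,0],[-0.1,-12.6,-313.8,175,0,0,0]],
  ],
)

```text
t: 1.77
eef_pos: [0.4171, 0.0194, 0.0837]
tool_rot: [-0.001, 0.998, -0.055, -0.0]
contact_force: [0.1, -0.9, -0.3]
gripper_width: 0.449
grasp_force: 0.0
```

```bash
python3 -c "
from h import *
where();print(inc([-.123,.008],.03,-.17),now()[0]['q'])"
```

```text
t 1.7667 rack [-125.2   10.7] z 83.7 yaw -0.164 F [ 0.1 -0.9 -0.3] grip 0.449
[ 2.7  2.4 53.7 -0.1  0.   0.3] [ 0.108608    0.30930979 -0.34567782  2.25447947  0.17917763  0.60228277
 -2.05174734]
```

step_arm(
  increments=[
    [[-0.1,2.7,2.4,30,0,0,0],[-0.1,2.7,2.4,50,0,0,0],[-0.1,2.7,2.4,60,0,0,0.3],[-0.1,2.7,2.4,63,0,0,0.3],[-0.1,2.7,2.4,65,0,0,0.3],[-0.1,2.7,2.4,65,0,0,0.3]],
  ],
)

```text
t: 2.27
eef_pos: [0.42, 0.0123, 0.0204]
tool_rot: [-0.0, 0.998, -0.061, 0.0]
contact_force: [0.7, -0.1, 0.2]
gripper_width: 0.449
grasp_force: 0.0
```

```bash
python3 -c "
from h import *
where();
c=cam('top');cv2.imwrite('pics/k1.png',cv2.resize(c['image'][120:250,180:330],None,fx=4,fy=4,interpolation=2)[:,:,::-1])
c=cam('scene');cv2.imwrite('pics/k2.png',cv2.resize(c['image'][150:260,180:320],None,fx=5,fy=5,interpolation=2)[:,:,::-1])"
```

```text
t 2.2667 rack [-122.7    3.5] z 20.4 yaw -0.175 F [ 0.7 -0.1  0.2] grip 0.449
```

View pics/k2.png

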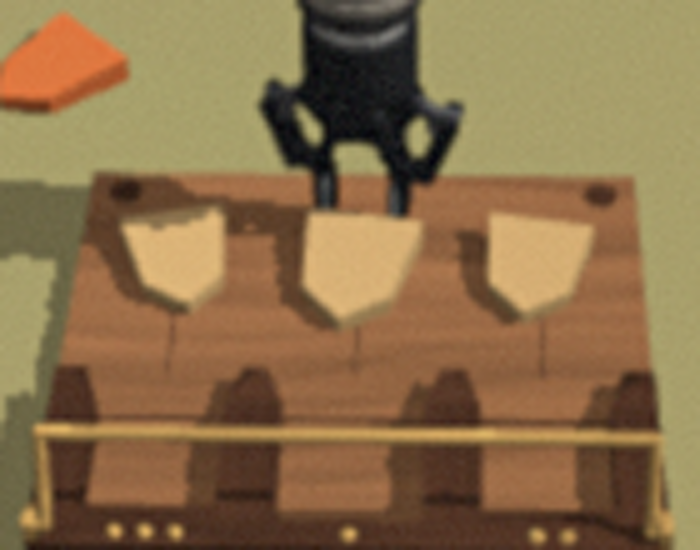

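The view shows the fingers at (325,195) and (398,195) just behind the king's base, without contact. Now I work out the push path.

```bash
cat >> h.py <<'E'
def push(start,end,n,half,z=.0205,off=.011,tilt=0):
    """piece poses (x,y,yaw rack) start->end : tool increments"""
    for f in np.arange(1,n+1)/n:
        x,y,a=np.array(start)*(1-f)+np.array(end)*f
        d=half+off
        print(list(map(float,inc([x-d*np.cos(a),y-d*np.sin(a)],z,a,tilt))))
E
python3 -c "
from h import *
where();push([-.067,-.0025,-.17],[-.02,0.,0.],10,.045)"
```

```text
t 2.3667 rack [-122.2    3.4] z 21.0 yaw -0.176 F [ 0.6  0.3 -0.1] grip 0.452
[4.0, -3.6, 0.5, -0.0, -0.1, -1.3]
[8.6, -3.7, 0.5, -0.0, -0.1, -2.3]
[13.2, -3.9, 0.5, -0.0, -0.1, -3.2]
[17.9, -4.0, 0.5, -0.0, -0.1, -4.2]
[22.5, -4.1, 0.5, -0.0, -0.1, -5.2]
[27.2, -4.2, 0.6, -0.0, -0.1, -6.2]
[31.9, -4.3, 0.6, -0.0, -0.1, -7.1]
[36.6, -4.5, 0.6, -0.0, -0.1, -8.1]
[41.3, -4.6, 0.6, -0.0, -0.1, -9.1]
[46.1, -4.7, 0.6, -0.0, -0.1, -10.1]
```

step_arm(
  increments=[
    [[-0.1,3,-3.6,0.5,0,0,0],[-0.1,7,-3.7,0.5,0,0,-1],[-0.1,11,-3.9,0.5,0,0,-2.5],[-0.1,15,-4,0.5,0,0,-4],[-0.1,20,-4.1,0.5,0,0,-5.2],[-0.1,25,-4.2,0.5,0,0,-6.5],[-0.1,30,-4.3,0.5,0,0,-8],[-0.1,35,-4.5,0.5,0,0,-9],[-0.1,40,-4.6,0.5,0,0,-10.1],[-0.1,40,-4.6,0.5,0,0,-10.1]],
  ],
)

```text
t: 3.2
eef_pos: [0.4617, 0.0119, 0.0199]
tool_rot: [-0.0, 1.0, 0.027, 0.001]
contact_force: [0.0, -0.0, -0.2]
gripper_width: 0.45
grasp_force: 0.0
```

```bash
cat >> h.py <<'E'
def look(base=.016,tb=(198,140,305,225),sb=(190,185,315,262)):
    np.set_printoptions(precision=4,suppress=True)
    for n,b,v in(("top",tb,148),("scene",sb,188)):
        c=cam(n)
        try:
            for r in findpieces(c,b,base,v):
                if r and r[0]!="n": print(n,"king" if r[0] else "gold",(w2r(r[1])*1e3).round(1),"yaw",round(r[2]-RY,3),"e",(r[3].max()*1e3).round(1))
                else: print(n,r)
        except Exception as e: print(n,repr(e))
E
python3 -c "
from h import *
where();look()"
```

```text
t 3.2 rack [-81.    0.9] z 19.9 yaw 0.002 F [ 0.  -0.  -0.2] grip 0.45
top gold [-64.9 115.9] yaw -0.188 e 2.4
scene king [-23.4   2. ] yaw 0.009 e 2.2
scene gold [-65.  117.4] yaw -0.173 e 1.7
```

step_arm(
  increments=[
    [[-0.1,5,1,0,0,0,0],[-0.1,12,1,0,0,0,0],[-0.1,20,1,0,0,0,0],[-0.1,28,1,0,0,0,0],[-0.1,36,1,0,0,0,0],[-0.1,44,1,0,0,0,0],[-0.1,52,1,0,0,0,0],[-0.1,60,1,0,0,0,0],[-0.1,66,1,0,0,0,0],[-0.1,70,1,0,0,0,0]],
  ],
)

```text
t: 4.13
eef_pos: [0.5312, 0.0148, 0.0198]
tool_rot: [-0.0, 1.0, 0.027, 0.0]
contact_force: [-0.2, -0.2, 1.0]
gripper_width: 0.45
grasp_force: 0.6
```

```bash
python3 -c "
from h import *
where();look()"
```

```text
t 4.1333 rack [-11.5   0.1] z 19.8 yaw 0.001 F [-0.2 -0.2  1. ] grip 0.45
top gold [-65.  115.7] yaw -0.193 e 2.4
scene error("OpenCV(4.12.0) /io/opencv/modules/imgproc/src/linefit.cpp:50: error: (-215:Assertion failed) count > 0 in function 'fitLine2D_wods'\n")
```

step_arm(
  increments=[
    [[-0.1,6,0,0,0,0,0],[-0.1,13,0,0,0,0,0],[-0.1,20,0,0,0,0,0],[-0.1,27,0,0,0,0,0],[-0.1,34,0,0,0,0,0],[-0.1,41,0,0,0,0,0],[-0.1,47,0,0,0,0,0],[-0.1,52,0,0,0,0,0],[-0.1,56,0,0,0,0,0],[-0.1,57,0,0,0,0,0]],
  ],
)

```text
t: 5.07
eef_pos: [0.5878, 0.0178, 0.0198]
tool_rot: [-0.0, 1.0, 0.027, 0.0]
contact_force: [-0.7, -0.3, -0.5]
gripper_width: 0.446
grasp_force: 0.3
```

```bash
python3 -c "
from h import *
where()
c=cam('scene');cv2.imwrite('pics/k3.png',cv2.resize(c['image'][150:275,180:320],None,fx=4.7,fy=4.7,interpolation=2)[:,:,::-1])"
```

```text
t 5.0667 rack [45.2  0.1] z 19.8 yaw 0.001 F [-0.7 -0.3 -0.5] grip 0.446
```

View pics/k3.png

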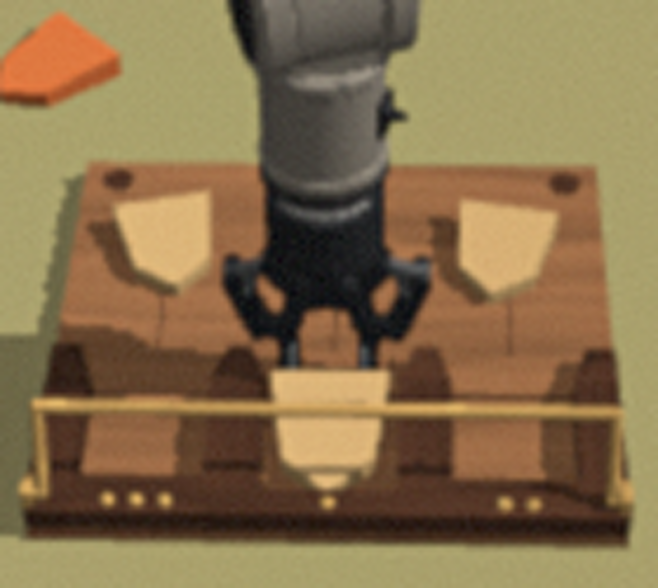

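The king is nearly home, with its base at (330,370) and tip at (327,480). I push the last few millimetres slowly.

step_arm(
  increments=[
    [[-0.1,1,0,0,0,0,0],[-0.1,2,0,0,0,0,0],[-0.1,3,0,0,0,0,0],[-0.1,4,0,0,0,0,0],[-0.1,4,0,0,0,0,0]],
  ],
)

```text
t: 5.53
eef_pos: [0.5893, 0.0178, 0.0196]
tool_rot: [0.0, 1.0, 0.027, -0.002]
contact_force: [-5.6, -0.9, 3.9]
gripper_width: 0.446
grasp_force: 2.6
```

```bash
python3 -c "
from h import *
where()"
```

```text
t 5.5333 rack [46.7  0. ] z 19.6 yaw 0.001 F [-5.6 -0.9  3.9] grip 0.446
```

step_arm(
  increments=[
    [[-0.1,-8,0,0,0,0,0],[-0.1,-25,0,-10,0,0,0],[-0.1,-50,0,-45,0,0,0],[-0.1,-80,-20,-65,0,0,3],[-0.1,-105,-50,-65,0,0,6],[-0.1,-125,-80,-65,0,0,10],[-0.1,-145,-105,-65,0,0,10],[-0.1,-164,-121,-65,0,0,10],[-0.1,-170,-127,-65,0,0,10.5],[-0.1,-170,-127,-65,0,0,10.5]],
  ],
)

```text
t: 6.37
eef_pos: [0.4126, 0.1373, 0.0851]
tool_rot: [-0.0, 0.998, -0.063, 0.0]
contact_force: [-0.2, -0.1, -0.3]
gripper_width: 0.453
grasp_force: 0.0
```

```bash
python3 -c "
from h import *
where();look(.012);look(.016)
c=cam('top');np.savez('top2.npz',**c)
a=cv2.resize(c['image'][135:240,195:310],None,fx=5,fy=5,interpolation=2)
c=cam('scene');b=cv2.resize(c['image'][200:268,180:320],(770,374),interpolation=2)
a=cv2.resize(a,(330,300))
cv2.imwrite('pics/k4.png',cv2.resize(b,(770,374))[:,:,::-1])
print(inc([-.124,.1274],.0205,-.183))"
```

```text
t 6.3667 rack [-123.4  128.7] z 85.1 yaw -0.178 F [-0.2 -0.1 -0.3] grip 0.453
top gold [ -67.8 -119.4] yaw 0.156 e 11.1
top gold [100.1   3.5] yaw 0.111 e 15.8
scene gold [113.2   6.2] yaw 0.188 e 30.4
scene gold [65.5  7.3] yaw 0.386 e 44.0
scene gold [ -68.9 -117.6] yaw 0.138 e 14.4
scene gold [-69.1 117.6] yaw -0.176 e 1.0
top gold [ -67.1 -118.7] yaw 0.156 e 13.2
top gold [99.2  3.3] yaw 0.105 e 14.9
scene gold [116.3  -3.9] yaw -0.166 e 29.9
scene gold [72.3  8.4] yaw 0.289 e 37.9
scene gold [ -64.9 -116.9] yaw 0.137 e 15.0
scene gold [-65.1 117.5] yaw -0.174 e 1.6
[-3.3 -0.7 64.3 -0.  -0.  -0.1]
```

View pics/k4.png

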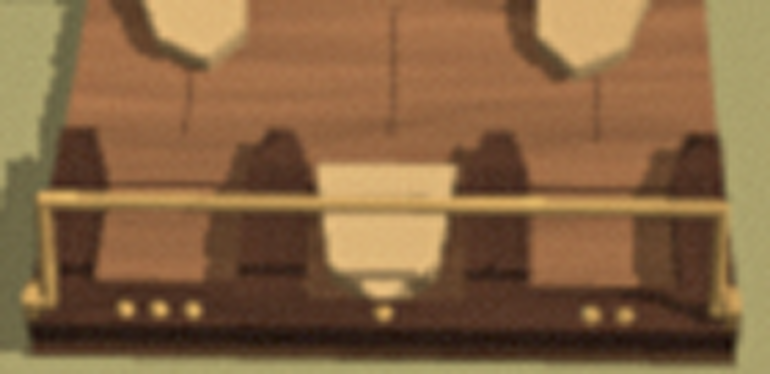

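The king sits in the middle well with its base edge at (385,165). Whether it dropped depends on the height of that edge, so I triangulate it from both views.

```bash
cat >> h.py <<'E'
def basecheck(yr,L,h,ct,cs):
    """rack x,z of base top edge near rack y, from brightness step along columns in two views"""
    from scipy.optimize import least_squares
    obs=[]
    for c in(ct,cs):
        g=c["image"].astype(float)[...,1]; es=[]
        for dy in np.linspace(-.022,.022,9):
            # sample along rack x on plane z=.036
            xs=np.arange(.030,.085,.0005)
            P=np.array([np.r_[r2w([x,yr+dy]),.034] for x in xs]); uv=proj(c,P).astype(np.float32)
            s=cv2.remap(g.astype(np.float32),uv[:,0].copy(),uv[:,1].copy(),1).ravel()
            s=cv2.GaussianBlur(s.reshape(1,-1),(0,0),4).ravel(); d=np.gradient(s)
            es.append(xs[np.argmax(d)])
        es=np.array(es);obs.append(np.median(es)); sl=np.polyfit(np.linspace(-.022,.022,9),es,1)[0]; print("edge x on z34:",(obs[-1]*1e3).round(1),"spread",(es.std()*1e3).round(2),"slope",sl.round(3))
    o=[w2r((-c["R"].T@c["t"])[:2]) for c in(ct,cs)];oz=[(-c["R"].T@c["t"])[2] for c in(ct,cs)]
    k=[(o[i][0]-obs[i])/(oz[i]-.034) for i in(0,1)]
    dz=(obs[1]-obs[0])/(k[0]-k[1]); print("base top edge x %.1f z %.1f (flat: 12+%d)"%(1e3*(obs[0]+k[0]*dz),1e3*(.034+dz),h))
E
python3 -c "
from h import *
basecheck(0,90,22,cam('top'),cam('scene'))"
```

```text
edge x on z34: 57.5 spread 0.44 slope -0.023
edge x on z34: 58.5 spread 0.16 slope -0.005
base top edge x 57.7 z 33.1 (flat: 12+22)
```

The edge is at z 33 mm, and flat in the well would be 34 mm, so the king has dropped. Next is the left gold.

step_arm(
  increments=[
    [[-0.1,-3,0,25,0,0,0],[-0.1,-3,0,45,0,0,0],[-0.1,-3,0,57,0,0,0],[-0.1,-3,0,63,0,0,0],[-0.1,-3,0,64,0,0,0],[-0.1,-3,0,64,0,0,0]],
  ],
)

```text
t: 7.27
eef_pos: [0.4117, 0.1359, 0.0208]
tool_rot: [0.0, 0.998, -0.065, -0.0]
contact_force: [0.7, -0.9, 0.6]
gripper_width: 0.451
grasp_force: 0.0
```

```bash
python3 -c "
from h import *
where();look();push([-.071,.1168,-.18],[-.02,.120,0.],10,.040)"
```

```text
t 7.2667 rack [-124.5  127.4] z 20.8 yaw -0.183 F [ 0.7 -0.9  0.6] grip 0.451
top gold [ -67.2 -118.8] yaw 0.144 e 13.7
top gold [99.1  3.3] yaw 0.107 e 14.7
scene gold [116.6   6.6] yaw 0.195 e 30.9
scene gold [72.2  8.4] yaw 0.296 e 38.0
scene gold [-64.1 117.3] yaw -0.17 e 2.7
scene gold [ -65.6 -117.3] yaw 0.12 e 15.2
[8.1, 0.9, 0.9, -0.0, -0.1, -1.2]
[13.1, 0.5, 0.9, -0.0, -0.1, -2.2]
[18.1, 0.2, 0.9, -0.0, -0.1, -3.3]
[23.1, -0.1, 1.0, -0.0, -0.1, -4.3]
[28.1, -0.4, 1.0, -0.0, -0.1, -5.3]
[33.2, -0.8, 1.0, -0.0, -0.1, -6.3]
[38.2, -1.1, 1.0, -0.0, -0.1, -7.4]
[43.3, -1.4, 1.0, -0.0, -0.1, -8.4]
[48.4, -1.8, 1.0, -0.0, -0.1, -9.4]
[53.5, -2.1, 1.0, -0.0, -0.1, -10.5]
```

step_arm(
  increments=[
    [[-0.1,5,0.9,0.5,0,0,0],[-0.1,9,0.9,0.5,0,0,-1],[-0.1,13,0.5,0.5,0,0,-2.2],[-0.1,18,0.2,0.5,0,0,-3.3],[-0.1,23,0,0.5,0,0,-4.5],[-0.1,28,-0.4,0.5,0,0,-6],[-0.1,33,-0.8,0.5,0,0,-7.5],[-0.1,38,-1.1,0.5,0,0,-9],[-0.1,43,-1.5,0.5,0,0,-10.5],[-0.1,43,-1.5,0.5,0,0,-10.5]],
  ],
)

```text
t: 8.2
eef_pos: [0.4558, 0.1319, 0.0204]
tool_rot: [-0.0, 1.0, 0.027, 0.001]
contact_force: [0.7, -0.8, 0.4]
gripper_width: 0.454
grasp_force: 0.0
```

```bash
python3 -c "
from h import *
where();look(tb=(198,165,240,225),sb=(265,182,318,232))"
```

```text
t 8.2 rack [-80.6 121. ] z 20.4 yaw 0.002 F [ 0.7 -0.8  0.4] grip 0.454
scene gold [-27.6 122.1] yaw 0.007 e 2.0
```

step_arm(
  increments=[
    [[-0.1,5,1,0,0,0,0],[-0.1,12,1,0,0,0,0],[-0.1,20,1,0,0,0,0],[-0.1,28,1,0,0,0,0],[-0.1,36,1,0,0,0,0],[-0.1,44,1,0,0,0,0],[-0.1,52,1,0,0,0,0],[-0.1,60,1,0,0,0,0],[-0.1,66,1,0,0,0,0],[-0.1,70,1,0,0,0,0]],
  ],
)

```text
t: 9.13
eef_pos: [0.5253, 0.1348, 0.0203]
tool_rot: [-0.0, 1.0, 0.027, 0.0]
contact_force: [-1.1, 0.1, 0.5]
gripper_width: 0.449
grasp_force: 0.3
```

step_arm(
  increments=[
    [[-0.1,6,0,0,0,0,0],[-0.1,13,0,0,0,0,0],[-0.1,20,0,0,0,0,0],[-0.1,26,0,0,0,0,0],[-0.1,32,0,0,0,0,0],[-0.1,38,0,0,0,0,0],[-0.1,44,0,0,0,0,0],[-0.1,49,0,0,0,0,0],[-0.1,53,0,0,0,0,0],[-0.1,55,0,0,0,0,0]],
  ],
)

```text
t: 9.97
eef_pos: [0.5799, 0.1377, 0.0203]
tool_rot: [-0.0, 1.0, 0.027, 0.0]
contact_force: [-1.0, -0.5, -0.8]
gripper_width: 0.445
grasp_force: 0.1
```

```bash
python3 -c "
from h import *
where()"
```

```text
t 9.9667 rack [ 43.6 120.2] z 20.3 yaw 0.001 F [-1.  -0.5 -0.8] grip 0.445
```

step_arm(
  increments=[
    [[-0.1,1,0,0,0,0,0],[-0.1,2,0,0,0,0,0],[-0.1,3,0,0,0,0,0],[-0.1,4,0,0,0,0,0],[-0.1,5,0,0,0,0,0],[-0.1,5.5,0,0,0,0,0],[-0.1,5.5,0,0,0,0,0]],
  ],
)

```text
t: 10.55
eef_pos: [0.583, 0.1379, 0.0201]
tool_rot: [0.0, 1.0, 0.027, -0.002]
contact_force: [-5.6, -0.7, 4.5]
gripper_width: 0.449
grasp_force: 2.6
```

step_arm(
  increments=[
    [[-0.1,-10,0,0,0,0,0],[-0.1,-28,0,-15,0,0,0],[-0.1,-55,10,-45,0,0,0],[-0.1,-80,35,-65,0,0,-2],[-0.1,-100,70,-65,0,0,-4],[-0.1,-110,108,-65,0,0,-6],[-0.1,-120,147,-65,0,0,-8],[-0.1,-135,184,-65,0,0,-10],[-0.1,-155,219,-65,0,0,-12],[-0.1,-175,251,-65,0,0,-12]],
  ],
)

```text
t: 11.38
eef_pos: [0.4225, -0.1242, 0.0855]
tool_rot: [0.0, 0.991, 0.132, 0.001]
contact_force: [-0.9, 0.1, 0.2]
gripper_width: 0.453
grasp_force: 0.0
```

```bash
python3 -c "
from h import *
where();t,s=cam('top'),cam('scene')
basecheck(.120,80,20,t,s);basecheck(0,90,22,t,s)
look(tb=(270,165,305,225),sb=(190,185,228,222))
print(inc([-.1285,-.131],.0205,.213))"
```

```text
t 11.3833 rack [-127.5 -133. ] z 85.5 yaw 0.211 F [-0.9  0.1  0.2] grip 0.453
edge x on z34: 57.0 spread 0.42 slope 0.006
edge x on z34: 60.0 spread 0.39 slope -0.024
base top edge x 57.6 z 31.3 (flat: 12+20)
edge x on z34: 57.5 spread 0.44 slope -0.02
edge x on z34: 58.5 spread 0.21 slope 0.002
base top edge x 57.7 z 33.1 (flat: 12+22)
scene gold [ -69.  -117.5] yaw 0.209 e 2.9
[-1.3 -1.2 65.   0.  -0.  -0.3]
```

The left gold is flat: its edge is at z 31.3 mm, and flat would be 32 mm. Next is the right gold.

step_arm(
  increments=[
    [[-0.1,-2,-1,25,0,0,0],[-0.1,-2,-1,45,0,0,0],[-0.1,-2,-1,57,0,0,0],[-0.1,-2,-1,63,0,0,0],[-0.1,-2,-1,65,0,0,0],[-0.1,-2,-1,65,0,0,0]],
  ],
)

```text
t: 12.08
eef_pos: [0.4218, -0.1206, 0.0203]
tool_rot: [-0.0, 0.991, 0.132, 0.0]
contact_force: [0.7, 0.5, -0.4]
gripper_width: 0.449
grasp_force: 0.0
```

```bash
python3 -c "
from h import *
where();push([-.075,-.1183,.21],[-.025,-.120,0.],10,.040)"
```

```text
t 12.0833 rack [-128.  -129.3] z 20.3 yaw 0.212 F [ 0.7  0.5 -0.4] grip 0.449
[8.0, 0.5, -0.2, -0.0, -0.0, 1.3]
[12.8, 0.6, -0.2, -0.0, -0.0, 2.5]
[17.8, 0.8, -0.2, -0.0, -0.0, 3.7]
[22.7, 0.9, -0.2, -0.0, -0.0, 4.9]
[27.6, 1.1, -0.2, -0.0, -0.0, 6.1]
[32.6, 1.2, -0.2, -0.0, -0.0, 7.3]
[37.6, 1.4, -0.2, -0.0, -0.0, 8.5]
[42.6, 1.6, -0.2, -0.0, -0.0, 9.7]
[47.7, 1.7, -0.2, -0.0, -0.0, 10.9]
[52.8, 1.9, -0.2, -0.0, -0.0, 12.2]
```

step_arm(
  increments=[
    [[-0.1,5,0.5,0,0,0,0],[-0.1,9,0.5,0,0,0,1],[-0.1,13,0.6,0,0,0,2.5],[-0.1,18,0.8,0,0,0,4],[-0.1,23,1,0,0,0,5.5],[-0.1,28,1.1,0,0,0,7],[-0.1,33,1.2,0,0,0,8.5],[-0.1,38,1.4,0,0,0,10.5],[-0.1,43,1.6,0,0,0,12.2],[-0.1,43,1.6,0,0,0,12.2]],
  ],
)

```text
t: 12.92
eef_pos: [0.4648, -0.1115, 0.0205]
tool_rot: [-0.0, 1.0, 0.024, 0.001]
contact_force: [-0.1, 0.0, 0.5]
gripper_width: 0.451
grasp_force: 0.0
```

```bash
python3 -c "
from h import *
where();look(tb=(265,165,305,225),sb=(190,182,235,232))"
```

```text
t 12.9167 rack [ -84.5 -122.5] z 20.5 yaw -0.004 F [-0.1  0.   0.5] grip 0.451
scene gold [ -31.6 -121.1] yaw -0.01 e 3.1
```

step_arm(
  increments=[
    [[-0.1,5,0,0,0,0,-0.4],[-0.1,12,-0.4,0,0,0,-0.4],[-0.1,20,-0.7,0,0,0,-0.4],[-0.1,28,-1,0,0,0,-0.4],[-0.1,36,-1.4,0,0,0,-0.4],[-0.1,44,-1.8,0,0,0,-0.4],[-0.1,52,-2.1,0,0,0,-0.4],[-0.1,60,-2.1,0,0,0,-0.4],[-0.1,67,-2.1,0,0,0,-0.4],[-0.1,73,-2.1,0,0,0,-0.4]],
  ],
)

```text
t: 13.85
eef_pos: [0.5369, -0.1061, 0.0203]
tool_rot: [-0.0, 1.0, 0.029, 0.0]
contact_force: [-1.0, -0.7, 0.5]
gripper_width: 0.448
grasp_force: 0.3
```

step_arm(
  increments=[
    [[-0.1,6,0,0,0,0,0],[-0.1,13,0,0,0,0,0],[-0.1,20,0,0,0,0,0],[-0.1,26,0,0,0,0,0],[-0.1,32,0,0,0,0,0],[-0.1,38,0,0,0,0,0],[-0.1,44,0,0,0,0,0],[-0.1,49,0,0,0,0,0],[-0.1,53,0,0,0,0,0],[-0.1,55,0,0,0,0,0]],
  ],
)

```text
t: 14.68
eef_pos: [0.5915, -0.103, 0.0203]
tool_rot: [-0.0, 1.0, 0.029, 0.0]
contact_force: [-0.5, 0.3, -0.1]
gripper_width: 0.448
grasp_force: 0.2
```

step_arm(
  increments=[
    [[-0.1,1,0,0,0,0,0],[-0.1,2,0,0,0,0,0],[-0.1,3,0,0,0,0,0],[-0.1,4,0,0,0,0,0],[-0.1,5,0,0,0,0,0],[-0.1,5.5,0,0,0,0,0],[-0.1,5.5,0,0,0,0,0]],
  ],
)

```text
t: 15.27
eef_pos: [0.5958, -0.1028, 0.0202]
tool_rot: [0.0, 1.0, 0.029, -0.001]
contact_force: [-2.5, -0.2, 1.7]
gripper_width: 0.444
grasp_force: 1.2
```

```bash
python3 -c "
from h import *
where()"
```

```text
t 15.2667 rack [  46.7 -120.8] z 20.2 yaw 0.004 F [-2.5 -0.2  1.7] grip 0.444
```

The right gold stopped at the same depth, TCP at 46.7 mm. I retreat, shut the fingers, and check the piece and the bar.

step_arm(
  increments=[
    [[-0.1,-10,0,0,0,0,0],[-0.1,-25,0,-12,0,0,0],[-0.1,-40,-10,-45,0,0,0],[-1,-60,-20,-80,0,0,0],[-1,-85,-30,-115,0,0,0],[-1,-110,-40,-140,0,0,0],[-1,-130,-60,-160,0,0,0],[-1,-130,-60,-160,0,0,0]],
  ],
)

```text
t: 15.93
eef_pos: [0.4611, -0.0476, 0.1839]
tool_rot: [0.001, 1.0, 0.03, 0.002]
contact_force: [-0.4, 0.0, -0.0]
gripper_width: -0.003
grasp_force: 0.0
```

```bash
cat >> h.py <<'E'
def barpt(th,y=0): return np.r_[r2w([.160-.06*np.cos(th),y]),.036+.06*np.sin(th)]
E
python3 -c "
from h import *
where();t,s=cam('top'),cam('scene')
basecheck(-.120,80,20,t,s);basecheck(.120,80,20,t,s);basecheck(0,90,22,t,s)
for th in np.arange(.9,1.4,.1): print(round(th,2),proj(t,barpt(th)).round(1),proj(s,barpt(th)).round(1))
cv2.imwrite('pics/b1.png',np.vstack([cv2.resize(s['image'][195:268,180:320],None,fx=4,fy=4,interpolation=2),cv2.resize(t['image'][135:200,190:330],None,fx=4,fy=4,interpolation=2)])[:,:,::-1])
"
```

```text
t 15.9333 rack [-84.8 -58.5] z 183.9 yaw 0.007 F [-0.4  0.  -0. ] grip -0.003
edge x on z34: 78.0 spread 3.23 slope -0.1
edge x on z34: 60.5 spread 0.16 slope 0.0
base top edge x 74.2 z 49.4 (flat: 12+20)
edge x on z34: 57.0 spread 0.31 slope 0.015
edge x on z34: 60.0 spread 0.28 slope -0.015
base top edge x 57.6 z 31.3 (flat: 12+20)
edge x on z34: 57.5 spread 6.78 slope -0.356
edge x on z34: 58.5 spread 0.28 slope -0.009
base top edge x 57.7 z 33.1 (flat: 12+22)
0.9 [[249.7 151.7]] [[248.6 234.6]]
1.0 [[249.6 150.2]] [[248.5 235.1]]
1.1 [[249.5 148.6]] [[248.4 235.8]]
1.2 [[249.4 147. ]] [[248.4 236.7]]
1.3 [[249.4 145.3]] [[248.3 237.7]]
```

View pics/b1.png

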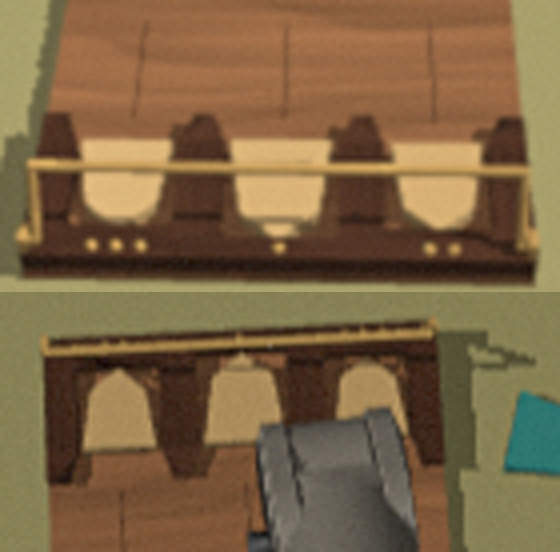

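All three pieces are seated: their bases at (125,140), (280,140) and (437,140) line up along the field edge. The bar's middle is at about (280,167), which gives 1.22 rad. I'll pull the bar forward from behind, then press it down from above.

step_arm(
  increments=[
    [[-1,38,-9,0,0,0,0],[-1,76,-18,0,0,0,0],[-1,114,-27,0,0,0,0],[-1,152,-36,0,0,0,0],[-1,190,-45,0,0,0,0],[-1,225,-54,0,0,0,0],[-1,252,-58.5,0,0,0,0.4],[-1,252,-58.5,20,0,0,0.4],[-1,252,-58.5,40,0,0,0.4],[-1,252,-58.5,40,0,0,0.4]],
  ],
)

```text
t: 16.87
eef_pos: [0.7089, 0.0213, 0.1334]
tool_rot: [0.001, 1.0, 0.025, -0.005]
contact_force: [-1.4, -0.8, -1.5]
gripper_width: -0.001
grasp_force: 0.0
```

```bash
python3 -c "
from h import *
where();print(inc([.165,0],.085,0),inc([.125,0],.062,0))"
```

```text
t 16.8667 rack [166.3  -2.8] z 133.4 yaw -0.003 F [-1.4 -0.8 -1.5] grip -0.001
[-0.9 -2.9 48.4  0.   0.5 -0.2] [-40.7  -2.8  71.7   0.    0.5  -0.2]
```

step_arm(
  increments=[
    [[-1,0,-3,20,0,0,0],[-1,0,-3,40,0,0,0],[-1,0,-3,50,0,0,0],[-1,-5,-3,51,0,0,0],[-1,-10,-3,52,0,0,0],[-1,-16,-3,55,0,0,0],[-1,-22,-3,58,0,0,0],[-1,-29,-3,63,0,0,0],[-1,-36,-3,68,0,0,0],[-1,-41,-3,72,0,0,0]],
  ],
)

```text
t: 17.7
eef_pos: [0.6703, 0.0233, 0.0683]
tool_rot: [-0.0, 1.0, 0.025, 0.001]
contact_force: [7.1, 0.2, -5.0]
gripper_width: -0.002
grasp_force: 3.5
```

```bash
python3 -c "
from h import *
where();t,s=cam('top'),cam('scene')
for th in np.arange(.3,1.3,.1): print(round(th,2),proj(t,barpt(th,.1)).round(1),proj(s,barpt(th,.1)).round(1))
cv2.imwrite('pics/b2.png',np.vstack([cv2.resize(s['image'][195:268,180:320],None,fx=4,fy=4,interpolation=2),cv2.resize(t['image'][135:200,190:330],None,fx=4,fy=4,interpolation=2)])[:,:,::-1])
"
```

```text
t 17.7 rack [127.9   1.3] z 68.3 yaw -0.003 F [ 7.1  0.2 -5. ] grip -0.002
0.3 [[223.6 160.2]] [[282.4 236.5]]
0.4 [[223.5 159.3]] [[282.5 235.8]]
0.5 [[223.3 158.3]] [[282.6 235.2]]
0.6 [[223.2 157.1]] [[282.7 234.9]]
0.7 [[223.1 155.8]] [[282.7 234.8]]
0.8 [[222.9 154.4]] [[282.8 234.8]]
0.9 [[222.8 153. ]] [[282.9 235.1]]
1.0 [[222.7 151.5]] [[283.  235.6]]
1.1 [[222.6 149.9]] [[283.1 236.3]]
1.2 [[222.5 148.3]] [[283.1 237.1]]
```

View pics/b2.png

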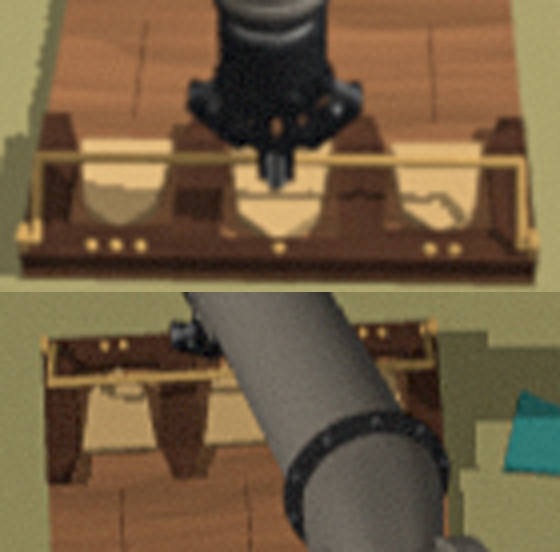

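The bar has come down to about 0.65 rad, with the rod at (132,378) in the top view. Now I back off, rise and go over the top.

step_arm(
  increments=[
    [[-1,10,0,0,0,0,0],[-1,12,0,-10,0,0,0],[-1,12,0,-30,0,0,0],[-1,5,0,-38,0,0,0],[-1,-5,0,-38,0,0,0],[-1,-9,0,-38,0,0,0],[-1,-9,0,-38,0,0,0]],
  ],
)

```text
t: 18.38
eef_pos: [0.6596, 0.0228, 0.1065]
tool_rot: [0.0, 1.0, 0.025, -0.001]
contact_force: [0.3, -0.2, 0.7]
gripper_width: -0.002
grasp_force: 0.0
```

```bash
python3 -c "
from h import *
where()
for th in (.6,.45,.3,.15,0): print(th,inc([.160-.06*np.cos(th)+.002,0],.040+.06*np.sin(th),0))"
```

```text
t 18.3833 rack [117.2   1.3] z 106.5 yaw -0.003 F [ 0.3 -0.2  0.7] grip -0.002
0.6 [-4.7  1.3 32.6  0.   0.1 -0.1]
0.45 [-9.2  1.3 40.4  0.   0.1 -0.1]
0.3 [-12.4   1.3  48.8   0.    0.1  -0.1]
0.15 [-14.4   1.3  57.6   0.    0.1  -0.1]
0 [-15.1   1.3  66.5   0.    0.1  -0.1]
```

step_arm(
  increments=[
    [[-1,-2,1,20,0,0,0],[-1,-4,1,30,0,0,0],[-1,-6,1,36,0,0,0],[-1,-9,1,42,0,0,0],[-1,-12,1,49,0,0,0],[-1,-13,1,54,0,0,0],[-1,-14,1,59,0,0,0],[-1,-15,1,64,0,0,0],[-1,-15,1,68,0,0,0],[-1,-15,1,68,0,0,0]],
  ],
)

```text
t: 19.22
eef_pos: [0.6466, 0.0213, 0.0398]
tool_rot: [0.0, 1.0, 0.025, 0.0]
contact_force: [-5.8, -1.1, 12.3]
gripper_width: 0.003
grasp_force: 6.1
```

```bash
python3 -c "
from h import *
where()"
```

```text
t 19.2167 rack [104.1   0.5] z 39.8 yaw -0.003 F [-5.8 -1.1 12.3] grip 0.003
```

The tip is at z 39.8 mm with 12 N, which is the bar's stop. I retreat straight up and check.

step_arm(
  increments=[
    [[-1,0,0,1,0,0,0],[-1,0,0,-10,0,0,0],[-1,0,0,-40,0,0,0],[-1,0,0,-80,0,0,0],[-1,-30,0,-110,0,0,0],[-1,-70,0,-120,0,0,0],[-1,-110,0,-120,0,0,0],[-1,-150,0,-120,0,0,0],[-1,-180,0,-120,0,0,0],[-1,-180,0,-120,0,0,0]],
  ],
)

```text
t: 20.05
eef_pos: [0.4603, 0.0113, 0.1577]
tool_rot: [0.001, 1.0, 0.025, -0.002]
contact_force: [-0.9, -0.2, -0.6]
gripper_width: 0.003
grasp_force: 0.0
```

```bash
python3 -c "
from h import *
where();t,s=cam('top'),cam('scene')
for th in (0,.1,.2,.3): print(th,proj(t,barpt(th,.1)).round(1),proj(s,barpt(th,.1)).round(1))
basecheck(-.120,80,20,t,s);basecheck(.120,80,20,t,s);basecheck(0,90,22,t,s)
cv2.imwrite('pics/b3.png',np.vstack([cv2.resize(s['image'][195:268,180:320],None,fx=4,fy=4,interpolation=2),cv2.resize(t['image'][135:200,190:330],None,fx=4,fy=4,interpolation=2)])[:,:,::-1])
"
```

```text
t 20.05 rack [-82.5   0.4] z 157.7 yaw -0.002 F [-0.9 -0.2 -0.6] grip 0.003
0 [[224.  162.1]] [[282.2 239.7]]
0.1 [[223.9 161.6]] [[282.3 238.5]]
0.2 [[223.7 161. ]] [[282.3 237.4]]
0.3 [[223.6 160.2]] [[282.4 236.5]]
edge x on z34: 57.0 spread 0.31 slope 0.02
edge x on z34: 60.5 spread 0.24 slope -0.005
base top edge x 57.7 z 30.9 (flat: 12+20)
edge x on z34: 57.0 spread 0.47 slope 0.02
edge x on z34: 60.0 spread 0.39 slope -0.024
base top edge x 57.6 z 31.3 (flat: 12+20)
edge x on z34: 74.5 spread 4.06 slope -0.279
edge x on z34: 58.5 spread 0.16 slope 0.0
base top edge x 71.1 z 48.0 (flat: 12+22)
```

View pics/b3.png

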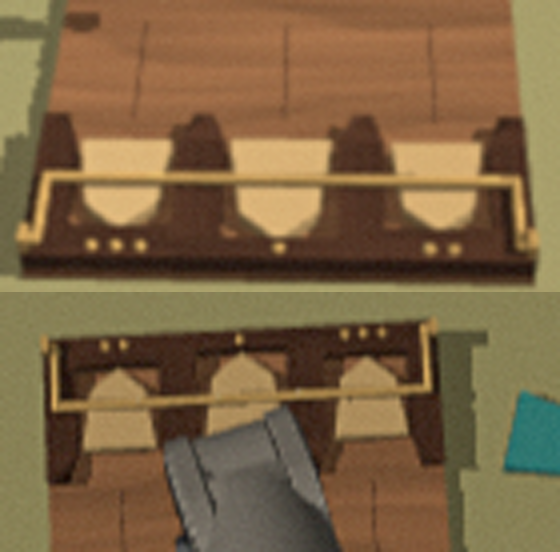

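The bar lies at scene crop (408,182), row 240, against a predicted 239.7 for 0 rad. All three pieces are flat beneath it, so I hand in.

```bash
python3 -c "
from station import bot
print(bot.hand_in())"
```

```text
the job is handed in; nothing more can be done
None
```

I handed the job in at about 20 s of the 72 s allowed: the king went in first, then the left gold, then the right, all measured flat in their wells, and the brass bar is folded down to its stop; the hand-in gave no verdict back.

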